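Pin the pull link into the yoke of a test stand

ROBOT

A 7-joint arm with a two-finger parallel gripper is mounted at the origin on a cart in front of the work surface, level with it; the furniture and walls round the work are solid. World frame = base frame: x ahead of the robot, y to its left, z up, the work surface at z = 0. Lengths are in m, angles in rad, forces in N, time in s.
With the tool pointing down it reaches from about 0.425 to 0.95 m from the base axis. Payload 4.7 kg.
Tool frame: the origin (TCP) lies between the finger pads; the fingertips stand 25 mm ahead of it and the grasp point (between the pads) lies 6 mm ahead of it; x points along the fingers, z is the direction in which the jaws open and shut, and the axes are right-handed (so a half turn about x gives the same grasp; the last joint's range is limited). The gripper opens to 85 mm and grips with 20 to 120 N. Pads are 22 mm wide; open, the fingers measure 114 mm over their backs; the gripper's body (76 mm by 85 mm) begins 54 mm behind the grasp point. The pads swing forward as they close: fully open they stand 13 mm farther back than shut.
Start: joints at [1.282, 0.469, -0.049, 1.532, 0.024, 1.141, -0.082], TCP at [0.173, -0.652, 0.256] pointing down, gripper open.
Joint ranges: [-2.59, 2.59], [-0.33, 1.99], [-1.39, 1.29], [0.1, 2.45], [-1.04, 4.18], [0.21, 1.99], [-2.66, 2.66]. Speed limits (rad/s): [2.57, 2.57, 3.14, 3.14, 3.14, 3.14, 3.14].

INTERFACE

Orientations are given as a 3x3 rotation matrix whose columns are the frame's x, y, z axes.
In Python, from rig import * gives the robot as it stands. Calls block until the motion is done:
- movep(position, orientation): joint-space move of the TCP to a pose.
- move_l(position, attitude=None, feed=0.15, until_force=None): straight line of the TCP; attitude=None keeps the orientation; feed is the mean speed in m/s. With until_force (N) it stops when the force on the tool has changed by that much, and returns True; else False.
- move_joints(angles): joint-space move.
- command_gripper(opening, newtons=None): finger opening in m; newtons is the grip in N (None keeps the last); returns when the fingers have stopped.
- sleep(seconds).
- inverse_kinematics(position, orientation): joint angles nearest the present ones, or None.
- sense(): the state.
- camera(name): name is "scene" or "top" or "wrist"; returns (picture, depth): 420x560x3 uint8, red, green, blue; 420x560 float32, m along the optical axis (not along the pixel's ray), 0 where there is no reading.
- camera_params(name): a dict with "K" (3x3 intrinsics, pixels), "dist" ([k1, k2, p1, p2, k3] as OpenCV has them; the pictures are not rectified), "position" and "rotation" of the camera in the world; the wrist camera has in their place "tool_from_camera" (4x4, takes a point from camera to tool coordinates, whose origin is the TCP and whose axes are the tool frame's). Camera axes: x right, y down, z forward; pixel columns grow to the right and rows downward; lengths in m; the calibration is good to about 2 mm. A picture is of the moment at which its call begins: read the wrist's pose just before it. camera_params takes no time and is no camera call.
A pose or a line that the arm cannot do raises Unreachable and nothing moves.
- finish_job(): hands the job in, once; it reports no verdict.
The state is a dict: "time_s": time; "joint_pos": joint angles; "qd": joint speeds; "joint_efforts": joint torques, N m; "position": TCP position; "tcp_rot": TCP orientation; "wrist_force": force on the tool from outside, world axes, zero at the start; "ft_torque": the same for the moment, N m; "finger_gap": finger opening in m.
Only numpy, scipy, OpenCV 4.12 (cv2) and the standard library are available. Lean on these libraries where they do the work, as an engineer would, in place of code of your own. Each camera call takes 0.05 s, during which the arm holds its last target. There are 200 camera calls.

TASK

Couple the pull-test stand: swing the link in so that its eye lies between the two ears of the yoke, and pass the clevis pin down through the upper ear, the eye and the lower ear until its flange rests on the upper ear. The yoke's exact sideways position is not known beforehand, so feel for the bores and never force the pin (keep well under 25 N on it). Leave the things lying round about where they are.

Things in the scene. Friction and masses are not known exactly. Their poses are not given: they have to be found in the camera images.
- stand: Pull-test stand fixed to the bench: aluminium base plate 250x84x12 mm with a steel link swinging on a pivot post at one end and a steel yoke (two level ears, one above the other, reaching towards the pivot) at the other. Origin under the plate, half-way between pivot (x = -75 mm) and yoke bores (x = +75 mm); x from pivot to yoke, y across the plate, z up.
- yoke_mid (a point): Top of the upper ear (62 mm up) at stand x = 75 mm, y = 0. The yoke is clamped in cross slots and its own place is NOT measured: the axis of its two upright 12 mm bores passes up to 12 mm to either side of this point along the stand's y, and at this x. It does not shift under the forces allowed. Axes as the stand's.
- link (a joint): Angle (rad) of the link about the upright pivot axis (stand x = -75 mm, y = 0). At 0 it points along the stand's +x; it grows as the link swings out towards the stand's +y. Range -0.2 to 1.0, starts at 0.45 to 0.85. It swings through the gap between the ears without touching them, has no stop there, and stays where it is left (friction about 0.06 N m).
- link_eye (a point): Centre of the link's eye: a flat steel ring at the free end, 36 mm outside, hole 12 mm, 8 mm thick (40 to 48 mm above the bench), 150 mm from the pivot axis. This point is half-way through the thickness, 44 mm up.
- link_knob (a point): Grip of the link: an upright black round post 16 mm in diameter, 85 mm from the pivot axis, from 51 to 85 mm above the bench; this point is 70 mm up on its axis. Held by it, the link swings freely; the post may turn in the fingers.
- pin_mid (a point): Headed steel clevis pin, half-way along its 65 mm length; z points to the head. From the foot: shank 10 mm in diameter, 38 mm long (end bevelled over 3 mm to 8 mm), flange 20 mm in diameter and 3 mm thick, round grip 16 mm in diameter and 24 mm long. This point is 32.5 mm from foot and top, 5.5 mm below the flange's underside. About 80 g. Starts upright in the pin rest.
- pin_rest: Grey plastic block 56x56x44 mm fixed to the bench, with an upright hole 13 mm wide in which the pin stands, its flange on the block. Origin at the centre of its underside.
- ear_low (a point): Centre of the lower ear's top at stand x = 75 mm, y = 0, 38 mm up (again the yoke's middle place, not the true one). Lower ear 30 to 38 mm above the bench, gap 38 to 50, upper ear 50 to 62. Ears are 50 mm across y and reach 20 mm in x either side of the bores; from stand x = 95 mm a web joins them (top 62 mm).
- heat_sink: Bystander, leave it alone: finned aluminium heat sink, 50x50x23 mm. Origin at the centre of its underside.
- relay_module: Bystander, leave it alone: blue relay block, 32x48x30 mm. Origin at the centre of its underside.
- jar_screws: Bystander, leave it alone: clear screw jar with black lid, 48 mm across, 58 mm tall. Origin at the centre of its underside.
- driver_red: Bystander, leave it alone: red-handled screwdriver lying flat, 164x22x22 mm. Origin at the centre of its underside.
- tape_green: Bystander, leave it alone: roll of green tape lying flat, 68 mm across, 12 mm high. Origin at the centre of its underside.
- driver_yellow: Bystander, leave it alone: yellow-handled screwdriver lying flat, 119x16x16 mm. Origin at the centre of its underside.
- pin: The same pin's body (see point pin_mid); origin at the centre of the foot of the shank, z towards the head.

How it is judged:
By the outcome, as a careful person would: the job done as asked, in the order asked, and still so for the second after the job is handed in, with the robot touching nothing.
It also fails if it takes over 72 s, if anything falls off the work surface, if the arm or the gripper's body presses on something with over 40 N, if the wrist force passes 120 N, or if a joint passes its speed limit or range.

## Working session

There is one attempt and no reset: what is moved stays moved. The work goes in short steps, each a Python script; the robot and the scene stay as the last script left them, time stands still between calls to the robot, and variables do not carry over. Pictures are saved under pics/ and viewed, about 8 in all and at most 12, crops included, and the job is handed in when it is done.

```bash
ls; mkdir -p pics
python3 - <<'E'
from rig import *
import cv2,numpy as np
for n in("scene","top"):
    p,d=camera(n);cv2.imwrite(f"pics/{n}0.png",p[...,::-1]);np.savez(f"{n}0.npz",p=p,d=d);c=camera_params(n);print(n,c)
print(camera_params("wrist"));s=sense();print(s["time_s"],s["position"],s["tcp_rot"],s["wrist_force"])
E
```

```text
pics
scene {'K': array([[535.21766959,   0.        , 285.49890143],
       [  0.        , 535.21766959, 204.50869592],
       [  0.        ,   0.        ,   1.        ]]), 'dist': array([-0.12302686,  0.        ,  0.        ,  0.        ,  0.        ]), 'position': array([-0.1429466 ,  0.73670872,  0.96469794]), 'rotation': array([[-0.78832755, -0.38570145,  0.47934753],
       [-0.6148655 ,  0.52163174, -0.59147336],
       [-0.02191075, -0.76100901, -0.64837119]])}
top {'K': array([[451.2646171 ,   0.        , 282.11445003],
       [  0.        , 451.2646171 , 204.79274733],
       [  0.        ,   0.        ,   1.        ]]), 'dist': array([-0.07925563,  0.        ,  0.        ,  0.        ,  0.        ]), 'position': array([ 0.29356017, -0.06907613,  1.22394419]), 'rotation': array([[ 0.00683971, -0.98377539,  0.17927407],
       [-0.99991317, -0.00874793, -0.00985574],
       [ 0.01126411, -0.1791911 , -0.9837498 ]])}
{'K': array([[376.45349703,   0.        , 277.50182378],
       [  0.        , 376.45349703, 208.09736887],
       [  0.        ,   0.        ,   1.        ]]), 'dist': array([0.03505838, 0.        , 0.        , 0.        , 0.        ]), 'tool_from_camera': array([[-4.65931144e-04, -2.59736486e-01,  9.65679419e-01,
        -1.16629920e-01],
       [ 5.43236882e-04, -9.65679447e-01, -2.59736231e-01,
         6.55652724e-02],
       [ 9.99999744e-01,  4.03573477e-04,  5.91038568e-04,
         1.34371488e-03],
       [ 0.00000000e+00,  0.00000000e+00,  0.00000000e+00,
         1.00000000e+00]])}
0.1 [ 0.1732548  -0.65187308  0.25534517] [[-5.33155155e-04  9.66446034e-01  2.56869185e-01]
 [ 1.74628026e-03  2.56869730e-01 -9.66444459e-01]
 [-9.99998333e-01 -6.66992568e-05 -1.82463706e-03]] [0.01964653 0.23368938 0.34373916]
```

View pics/scene0.png

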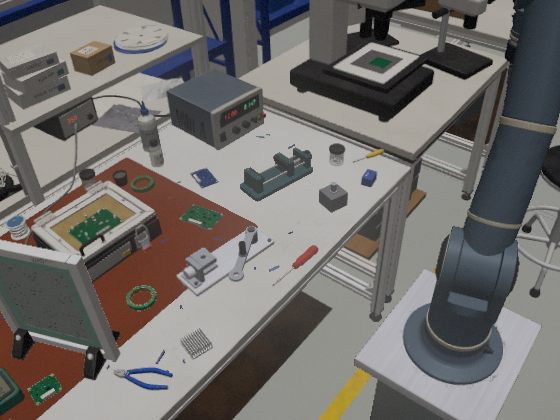

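View pics/top0.png

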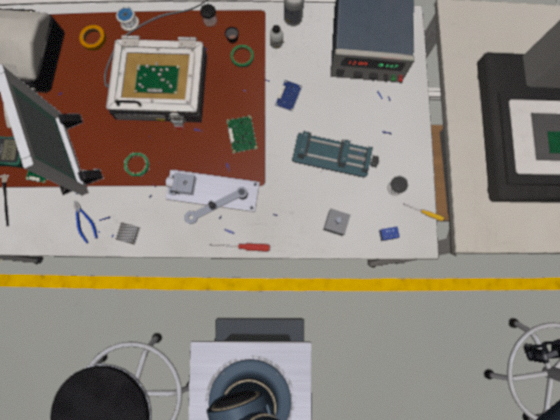

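The yoke is at about (181,183) in the top view, the pivot at (243,192), the eye at (191,217) and the pin rest at (337,222). I'll write helpers and enlarge the crops.

```bash
cat > h.py <<'E'
from rig import *
import cv2,numpy as np
def ray(c,uv,R=None,t=None):
    q=cv2.undistortPoints(np.array([[uv]],float),c["K"],c["dist"])[0,0]
    R=c["rotation"] if R is None else R; t=c["position"] if t is None else t
    return t,R@np.array([q[0],q[1],1.])
def onplane(c,uv,z,R=None,t=None):
    o,d=ray(c,uv,R,t); return o+d*(z-o[2])/d[2]
def wristpose(s):
    T=np.array(camera_params("wrist")["tool_from_camera"]);Rt=np.array(s["tcp_rot"]);
    return Rt@T[:3,:3],np.array(s["position"])+Rt@T[:3,3]
def project(c,P,R=None,t=None):
    R=c["rotation"] if R is None else R; t=c["position"] if t is None else t
    r,_=cv2.Rodrigues(R.T); return cv2.projectPoints(np.array(P,float).reshape(-1,1,3),r,-R.T@t,c["K"],c["dist"])[0][:,0]
def down(a):
    # tool x down, jaws (tool z) along horizontal angle a
    x=np.array([0,0,-1.]);z=np.array([np.cos(a),np.sin(a),0]);return np.column_stack([x,np.cross(z,x),z])
E
python3 - <<'E'
from h import *
p=np.load("top0.npz")["p"][...,::-1]
a=cv2.resize(p[160:240,155:275],None,fx=6.5,fy=6.5,interpolation=cv2.INTER_CUBIC)[:,:780]
cv2.imwrite("pics/c1.png",a)
c=camera_params("top")
for n,uv,z in(("yoke",(181,183),.062),("pivot",(243,192),.05),("eye",(191,217),.048),("pin",(337,220),.068),("rest",(337,222),.044),("jar",(399,185),.058),("relay",(389,234),.03),("plateL",(168,185),.012),("plateR",(257,192),.012)):print(n,onplane(c,uv,z).round(3))
E
```

```text
yoke [0.562 0.187 0.062]
pivot [0.541 0.023 0.05 ]
eye [0.473 0.159 0.048]
pin [ 0.465 -0.223  0.068]
rest [ 0.464 -0.226  0.044]
jar [ 0.563 -0.393  0.058]
relay [ 0.434 -0.368  0.03 ]
plateL [0.567 0.234 0.012]
plateR [ 0.549 -0.012  0.012]
```

View pics/c1.png

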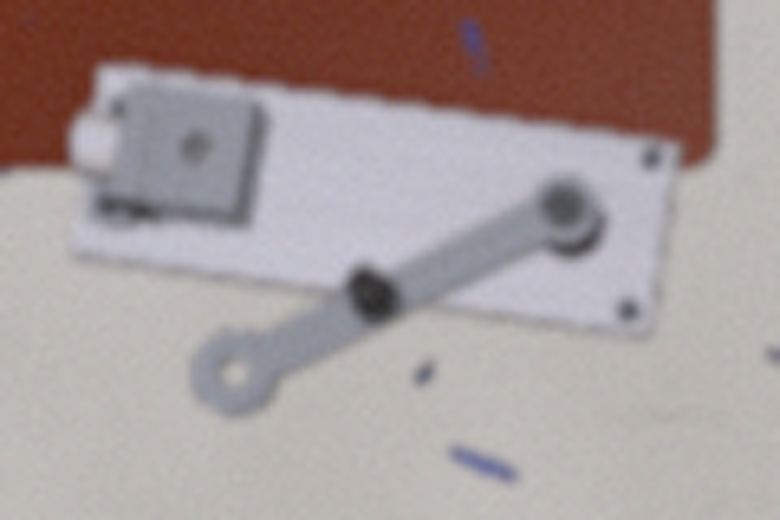

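The bore in the ear is visible at crop (197,146), the eye at (236,373), the knob at (375,293) and the pivot at (565,203). Next I'll move the wrist camera over the stand.

Run:
```python
from h import *
c=camera_params("top")
f=lambda u,v:(u/6.5+155-.42,v/6.5+160-.42)
co=[onplane(c,f(*q),.012)[:2] for q in((100,65),(682,142),(655,333),(72,255))]
print("corners",np.round(co,4),"centre",np.mean(co,0).round(4))
ax=(co[0]+co[3]-co[1]-co[2])/2;print("len",np.linalg.norm(ax),"az",np.degrees(np.arctan2(ax[1],ax[0])))
for n,q,z in(("bore",(197,146),.062),("eye",(236,373),.048),("knob",(375,285),.085),("pivot",(565,203),.05)):print(n,onplane(c,f(*q),z).round(4))
movep([.545,.135,.283],down(0.))
sleep(.2);s=sense();p,d=camera("wrist");R,t=wristpose(s)
np.savez("w1.npz",p=p,d=d,R=R,t=t);cv2.imwrite("pics/w1.png",p[...,::-1]);print(s["time_s"],s["joint_pos"],s["position"])
```

```text
corners [[ 0.611   0.2309]
 [ 0.5793 -0.0185]
 [ 0.4971 -0.0085]
 [ 0.5283  0.2384]] centre [0.5539 0.1106]
len 0.2500701644609274 az 82.77982230127853
bore [0.5642 0.1769 0.062 ]
eye [0.4731 0.1596 0.048 ]
knob [0.5031 0.0989 0.085 ]
pivot [0.5443 0.0274 0.05  ]
3.35 [ 0.48606654  0.46366211 -1.08505633  1.73237606  0.43585382  1.21342689
 -0.71384622] [0.54513172 0.13458591 0.28292228]
```

View pics/w1.png

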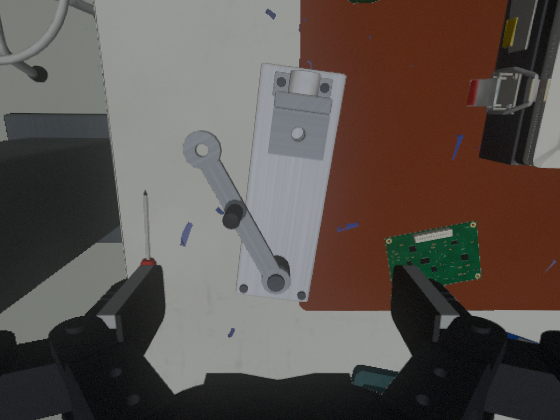

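Run:
```python
from h import *
w=np.load("w1.npz");p,R,t=w["p"],w["R"],w["t"];c=camera_params("wrist");P=lambda uv,z:onplane(c,uv,z,R,t)
co=[P(q,.012)[:2] for q in((263,63),(346,74),(308,302),(237,294))]
print(np.round(co,4),np.mean(co,0).round(4));ax=(co[0]+co[1]-co[3]-co[2])/2;print(np.linalg.norm(ax),np.degrees(np.arctan2(ax[1],ax[0])))
for n,q,z in(("bore",(298,134),.062),("eye",(202,150),.048),("knob",(232,219),.085),("pivot",(276.5,284),.056)):print(n,P(q,z).round(4))
g=p.mean(2)[...];
v=cv2.resize(np.hstack([p[105:165,265:335],p[120:180,165:235],p[190:250,195:265],p[240:300,240:310]])[...,::-1],None,fx=2.8,fy=2.8,interpolation=cv2.INTER_CUBIC)
cv2.imwrite("pics/c2.png",v)
```

```text
[[ 0.5317  0.2388]
 [ 0.6119  0.2288]
 [ 0.5803 -0.0166]
 [ 0.4996 -0.0065]] [0.5559 0.1111]
0.24740603545609396 82.61472758374049
bore [0.5636 0.1754 0.062 ]
eye [0.4756 0.1599 0.048 ]
knob [0.5059 0.1042 0.085 ]
pivot [0.5445 0.0278 0.056 ]
```

View pics/c2.png

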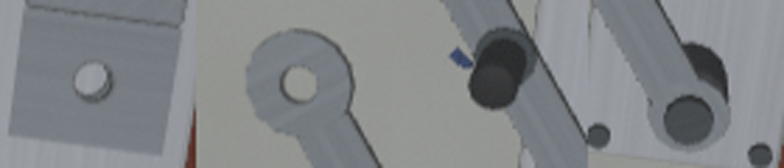

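The four crops show the bore at px (298.2,134.3), the eye at (201.8,149.6), the knob top at (230.7,220.7) and the pivot at (275.7,282.5). The distances agree with the drawing. Now I'll grip the knob and swing the link in.

Run:
```python
from h import *
piv=np.array([.5445,.0285]);b=np.array([.5638,.175]);az=np.arctan2(*(b-piv)[::-1]);a=az-np.pi/2;D=down(a)
k=lambda th:piv+.085*np.array([np.cos(th),np.sin(th)])
th0=np.arctan2(.1599-.0285,.4756-.5445)
print(np.degrees([az,th0]),k(th0))
command_gripper(.05,20)
movep([*k(th0),.15],D)
print(move_l([*k(th0),.082],feed=.08,until_force=6),sense()["position"])
command_gripper(0,20);s=sense();print(s["finger_gap"],s["wrist_force"],s["position"])
for th in np.linspace(th0,az,5)[1:]:
    move_l([*k(th),.082],feed=.07);print(sense()["wrist_force"].round(1))
s=sense();print(s["position"],k(az))
command_gripper(.045);move_l([*k(az),.145],feed=.12);sleep(.15)
s=sense();p,d=camera("wrist");R,t=wristpose(s)
np.savez("w2.npz",p=p,R=R,t=t);cv2.imwrite("pics/w2.png",p[...,::-1]);print(s["time_s"],s["joint_pos"])
print(project(camera_params("wrist"),[*b,.062],R,t),project(camera_params("wrist"),[*b,.048],R,t))
```

```text
[ 82.49503735 117.67040992] [0.5050273  0.10377885]
False [0.50534603 0.10403499 0.08234121]
0.015291777569453453 [-1.36076594  0.78737875  2.39483477] [0.50511492 0.1040036  0.08241576]
[-1.3  3.9  3.3]
[-1.5  5.3  3. ]
[-0.3  6.8  1.7]
[1.1 5.2 1.5]
[0.55603967 0.11450475 0.08234341] [0.55560203 0.11277185]
8.4167 [ 0.40319657  0.59844124 -0.92798397  1.86771243  0.57681938  0.97230391
 -0.91444428]
[[277.82578424 108.80229883]] [[277.82730205 108.61751148]]
```

View pics/w2.png

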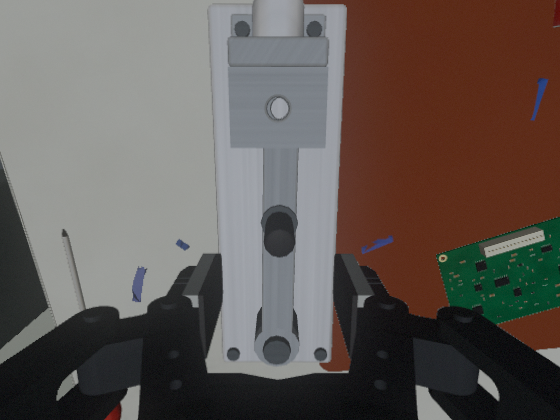

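The link now runs under the yoke, with the bore at about (279,108) and the knob top at (279,238). I'll zoom in on the bore to see how the eye lines up with it.

Run:
```python
from h import *
p=np.load("w2.npz")["p"]
cv2.imwrite("pics/c3.png",cv2.resize(p[88:128,254:304][...,::-1],None,fx=14,fy=14,interpolation=cv2.INTER_CUBIC))
g=p[90:126,260:298].astype(float).mean(2);print(g[18,8:32].round(),g[6:32,19].round())
```

```text
[130. 128.  73. 152. 160. 159. 158. 159. 158. 160. 163. 163. 163. 162.
 160. 160. 158. 156. 157. 159. 116.  83. 115. 120.] [ 85.  86. 151. 163. 163. 163. 163. 164. 164. 164. 163. 163. 163. 163.
 163. 163. 164. 162. 163. 163. 164. 163. 141.  98. 104. 118.]
```

View pics/c3.png

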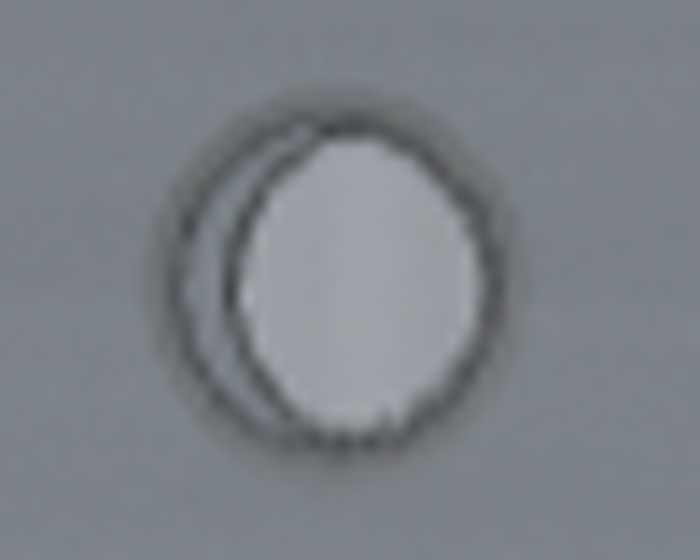

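In the crop the bore rim is centred at px (277.5,107.8). The eye's hole is shifted about 1.9 mm towards image right (world +x) and is level radially. I'll nudge the knob by −1.1 mm, check again, then look at the pin.

Run:
```python
from h import *
w=np.load("w2.npz");c=camera_params("wrist");print("bore cam",onplane(c,(277.5,107.75),.062,w["R"],w["t"]),"knob cam",onplane(c,(279,238),.085,w["R"],w["t"]))
az=np.radians(82.495);D=down(az-np.pi/2);r=np.array([np.cos(az),np.sin(az)]);tz=D[:2,2]
k0=np.array([.5445,.0285])+.085*r+.0015*r
move_l([*k0,.082],feed=.12);command_gripper(0,20)
s=sense();print(s["position"],s["wrist_force"])
move_l([*(k0-.0013*tz),.082],feed=.02);s=sense();print(s["position"],s["wrist_force"])
command_gripper(.045);move_l([*k0,.145],feed=.12);sleep(.15)
s=sense();p,d=camera("wrist");R,t=wristpose(s);np.savez("w3.npz",p=p,R=R,t=t)
A=cv2.resize(p[83:133,249:309],None,fx=6.5,fy=8,interpolation=cv2.INTER_CUBIC)
pin=np.array([.465,-.223])
movep([*(pin-.0656*r),.18],D);sleep(.15)
s=sense();p,d=camera("wrist");R,t=wristpose(s);np.savez("w4.npz",p=p,R=R,t=t)
B=cv2.resize(p[50:170,205:350],(400,400),interpolation=cv2.INTER_CUBIC)
cv2.imwrite("pics/c4.png",np.hstack([A,B])[...,::-1]);print(s["time_s"],s["position"],A.shape)
```

```text
bore cam [0.56370256 0.17553238 0.062     ] knob cam [0.55639933 0.11400206 0.085     ]
[0.55632172 0.11446113 0.08287146] [-0.63073268  0.12243353  3.5896754 ]
[0.55535497 0.11456766 0.0828307 ] [0.09517297 0.28386091 7.42225986]
12.7083 [ 0.45716298 -0.28673116  0.18007179] (400, 390, 3)
```

View pics/c4.png

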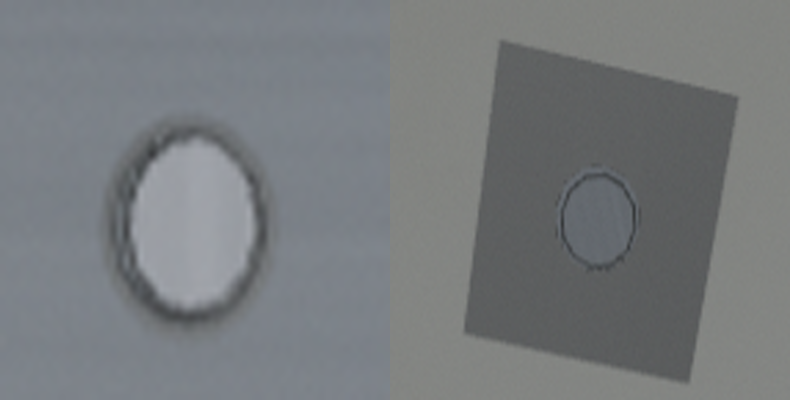

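The eye is now concentric with the bore to about 0.3 mm, and the pin head is at px (280.4,116.1). I'll pick up the pin and hover it over the bore.

Run:
```python
from h import *
w=np.load("w4.npz");c=camera_params("wrist");pin=onplane(c,(280.4,116.1),.071,w["R"],w["t"])[:2];print("pin",pin)
az=np.radians(82.495);D=down(az-np.pi/2)
move_l([*pin,.13],feed=.2)
print(move_l([*pin,.0755],feed=.05,until_force=5))
command_gripper(0,40);s=sense();print(s["finger_gap"],s["position"],s["wrist_force"]);zf=s["position"][2]-.006
move_l([s["position"][0],s["position"][1],.135],feed=.1)
print("lifted",sense()["finger_gap"],sense()["wrist_force"])
b=np.array([.5637,.1757])
movep([*b,.19],D);move_l([*b,.062+.007+zf],feed=.1);sleep(.3)
s=sense();p,d=camera("wrist");R,t=wristpose(s);np.savez("w5.npz",p=p,R=R,t=t,zf=zf)
print(s["time_s"],s["position"],s["wrist_force"],zf)
P=project(c,[[*s["position"][:2],s["position"][2]-zf],[*b,.062]],R,t);print(P)
u,v=P[0].astype(int);cv2.imwrite("pics/c5.png",cv2.resize(p[v-60:v+40,u-65:u+65][...,::-1],None,fx=6,fy=6,interpolation=cv2.INTER_CUBIC));print(u,v)
```

```text
pin [ 0.46691    -0.22851354]
False
0.014233119948611483 [ 0.46700109 -0.22863362  0.07583594] [-1.85460121  1.03063658  3.95660271]
lifted 0.014522031810975939 [ 0.24693705 -0.61175904 -1.41215585]
18.1667 [0.56392814 0.1758504  0.13934633] [ 0.00327111 -0.44045561 -0.568064  ] 0.06983594221163571
[[276.43169663 234.23825891]
 [276.06543897 230.01538987]]
276 234
```

View pics/c5.png

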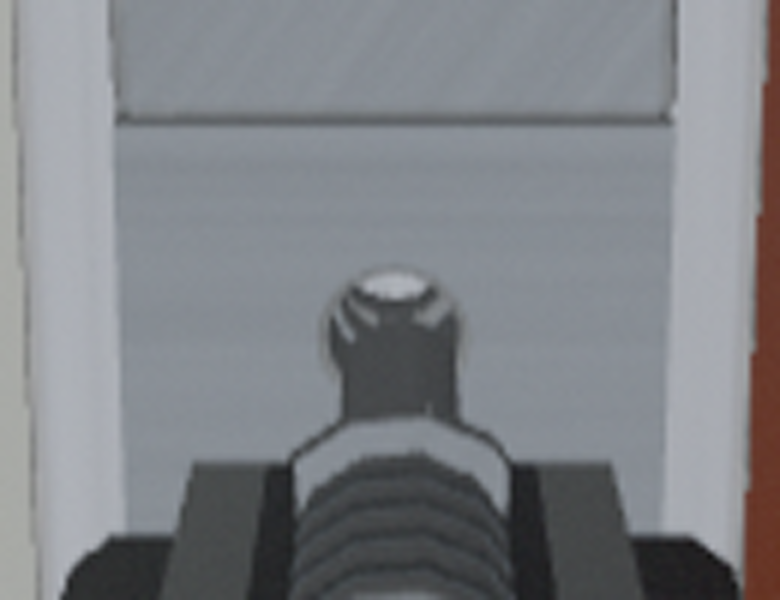

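In the crop the bore is centred at x≈393 and the shank at x≈399, so the pin sits about 0.4 mm to the right. The radial position agrees with the prediction. I'll lower it gently, feeling for the bore and searching with small offsets if it touches.

Run:
```python
from h import *
zf=float(np.load("w5.npz")["zf"]);az=np.radians(82.495);D=down(az-np.pi/2);tz=D[:2,2];r=np.array([np.cos(az),np.sin(az)])
b=np.array([.5637,.1757])-.0004*tz;h=.062+zf
for dr,dt in((0,0),(.0012,0),(-.0012,0),(0,.0012),(0,-.0012),(.002,0),(-.002,0)):
    q=b+dr*r+dt*tz
    move_l([*q,h+.002],feed=.05)
    hit=move_l([*q,h-.009],feed=.015,until_force=5);s=sense()
    print(dr,dt,hit,(s["position"]-[*q,h]).round(4),s["wrist_force"].round(1),s["ft_torque"].round(2))
    if not hit: break
if not hit:
    hit=move_l([*q,h-.036],feed=.02,until_force=6);s=sense();print("deep",hit,(s["position"]-[*q,h]).round(4),s["wrist_force"].round(1))
print(s["time_s"],s["finger_gap"])
```

```text
0 0 False [ 0.      0.0001 -0.0089] [-0.1 -0.1 -0.8] [-0.04  0.04  0.02]
deep False [ 0.0001  0.0001 -0.0358] [-0.3 -0.3 -0.8]
20.85 0.014439107914728319
```

It slid in 36 mm with no contact force. Next I'll seat the flange, release, back off and check.

Run:
```python
from h import *
zf=float(np.load("w5.npz")["zf"]);s=sense();x,y,z=s["position"];az=np.radians(82.495);D=down(az-np.pi/2);r=np.array([np.cos(az),np.sin(az)])
hit=move_l([x,y,.062+zf-.041],feed=.01,until_force=5);s=sense();print(hit,"flange gap",s["position"][2]-(.062+zf-.038),s["wrist_force"].round(1))
command_gripper(.035);sleep(.2);print(sense()["wrist_force"].round(1))
move_l([x,y,.16],feed=.12);q=np.array([x,y])-.0656*r
move_l([*q,.2],feed=.15);sleep(.2)
s=sense();p,d=camera("wrist");R,t=wristpose(s)
A=p[40:240,180:380];ps,_=camera("scene");B=ps[220:300,170:290]
cv2.imwrite("pics/c6.png",np.hstack([cv2.resize(A,(400,400)),cv2.resize(B,(400,400*80//120)).copy() if 0 else cv2.copyMakeBorder(cv2.resize(B,(400,267),interpolation=cv2.INTER_CUBIC),0,133,0,0,cv2.BORDER_CONSTANT)])[...,::-1])
u,v=project(camera_params("wrist"),[x,y,.089],R,t)[0].astype(int);print(u,v,"depth->top z",t[2]-np.median(d[v-3:v+4,u-3:u+4])*-(R[2]@np.linalg.inv(camera_params("wrist")["K"])@[u,v,1]) if 0 else t[2]+np.median(d[v-3:v+4,u-3:u+4])*ray(camera_params("wrist"),(u,v),R,t)[1][2],s["time_s"],s["wrist_force"].round(1))
```

```text
True flange gap 1.896827338347673e-05 [-0.4 -0.8  3.4]
[ 0.   0.3 -1.7]
278 105 depth->top z 0.0879284284504237 23.2917 [-1.5 -0.4 -0.2]
```

View pics/c6.png

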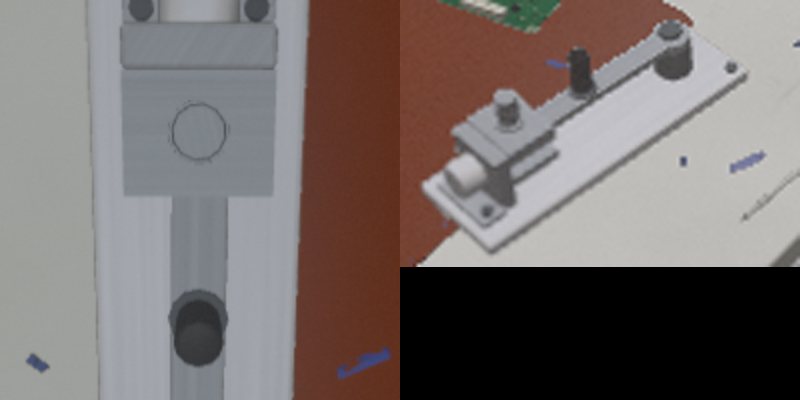

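The picture shows the pin seated, with its head at (199,131) and the flange flat on the ear. The top reads 88 mm high against 89 mm nominal, the link runs in under the ear, and the robot is clear of everything. I'm handing in the job.

```bash
python3 -c "
from rig import *
print(finish_job())"
```

```text
the job is handed in; nothing more can be done
None
```

The pull-test stand is coupled and the job is handed in, at about 23 s of the 72 s allowed. `finish_job` gave no verdict.

- **Link:** I swung it in by its knob. The first try left the eye about 1.9 mm off the bore, so I nudged it 1 mm at the knob. The camera then showed the eye centred under the bore to about 0.3 mm.
- **Pin:** I took it from the rest and lowered it through the upper ear, the eye and the lower ear. It went in on the first try, and no search was needed. No contact force showed until the flange met the ear, and I stopped there at about 5 N.

**Last checks:**
- The flange height worked out from the arm position matches the top of the upper ear to 0.02 mm.
- The depth camera puts the top of the pin at 88 mm against 89 mm expected, which is within its calibration.
- The final pictures show the pin upright, the flange flat on the ear and the link under it. The gripper is open and clear.
- I did not check the bystanders in a final full picture, but the arm's path stayed clear of them.
- None of the checks failed. The only disagreement was that the knob sat about 1.7 mm farther from the pivot than my first estimate, which gave roughly 5–7 N of side force on the knob during the swing.

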